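# Send a valve block through the spring gate to the measuring head

## Robot

A 7-joint arm with a two-finger parallel gripper is mounted at the origin on the work surface. World frame = base frame: x ahead of the robot, y to its left, z up, the work surface at z = 0. Lengths are in m, angles in rad, forces in N, time in s.
With the tool pointing down it reaches from about 0.4 to 0.85 m from the base axis. Payload 4.5 kg.
Tool frame: the origin (TCP) lies between the finger pads; the fingertips stand 25 mm ahead of it and the grasp point (between the pads) lies 6 mm ahead of it (r.tips_ahead is the distance from the TCP to the fingertips, in m); z points along the fingers, y is the direction in which the jaws open and shut (so a half turn about z gives the same grasp; the last joint's range is limited). The gripper opens to 88 mm and grips with 3 to 60 N. Pads are 18 mm wide; open, the fingers measure 123 mm over their backs; the gripper's body (75 mm by 187 mm) begins 45 mm behind the grasp point.
Start: joints at [1.235, 0.689, -0.195, 1.565, 0.157, 0.902, -0.215], TCP at [0.226, -0.583, 0.264] pointing down, gripper open.
Joint ranges: [-3.01, 3.01], [-0.46, 2.08], [-1.47, 1.51], [0.13, 2.56], [-1, 4.14], [0.04, 2.09], [-2.66, 2.66]. Speed limits (rad/s): [2.57, 2.57, 3.14, 3.14, 3.14, 3.14, 3.14].

## Interface

Orientations are given as a unit quaternion [x, y, z, w].
In Python, from plant import r, imaging gives the robot as it stands.
- The arm moves only by the tool send_rows, never from a script. Its argument "moves" is one flat list of numbers, 6 for each row, row after row: the shift along the tool's x, y, z in m, then the turn, a rotation vector about the tool's x, y, z in degrees. A call has exactly 5 rows; each row is the pose to reach, as a shift and turn from the pose measured when the call began, along the tool's axes at that moment; what a row does not reach only later rows make up. A row lasts 1/12 s, in which the tool goes at most 41.7 mm and 7.16 degrees, less where a joint would pass 70% of its speed; a pose out of reach is approached as far as the arm can. A call with a gripper value outside its range is refused whole. "claw" is the closure, from -1 (fully open) to 1 (shut), so that 0 is half open, set as the call begins (left out, the last holds). The fingers move at their own pace and stop on an object; "grip_force" is the grip in N (left out, the last holds). Time passes only in rows, so rows that repeat a pose let the fingers close, or fill a call up. It gives the time, the measured TCP pose, the force and the opening at its end, in the units of the state.
- r.get_state(): the state, without advancing time (a new reading comes with each control period).
- imaging.snapshot(name): name is "side" or "top" or "wrist"; returns a dict with "image" (400x640x3 uint8, red, green, blue), "depth" (400x640 float32, m along the optical axis (not along the pixel's ray), 0 where there is no reading), "mtx" (3x3 intrinsics, pixels), "rvec" (rotation vector, rad) and "tvec" (3), from world to camera coordinates, as OpenCV has them. Camera axes: x right, y down, z forward; pixel columns grow to the right and rows downward; lengths in m; the calibration is good to about 2 mm. The wrist camera is an equidistant fisheye: a pixel r from the principal point sees the ray r / f radians off the axis. A picture is of the moment at which its call begins.
- r.finish_job(): hands the job in, once; it reports no verdict.
Trained networks look in a picture, given as the dict that the camera call returned (one of the last four; its "shot" number tells which), for a name from the list of things; names that differ only in an ending like _2 or _b are one class to them, and where a whole thing is asked for, a point or a joint stands for the part that bears it (a point fixed in the world has none). Each returns a list of dicts, best first, with "score" (0 to 1); they miss things now and then, are a little off and sometimes report something else, mostly with a low value. They report only what shows in the picture. A call takes as long as a camera call. They do not tell look-alikes from the thing itself.
- imaging.look_for(query, picture): "box" ([centre column, centre row, width, height] as shares, 0 to 1, of the picture: columns of its width, rows of its height, round what is visible of it).
- imaging.silhouettes(query, picture): "pixels" (400x640 bool, what is visible of it) and "box" ([centre column, centre row, width, height] as shares, 0 to 1, of the picture: columns of its width, rows of its height, round what is visible of it).
- imaging.pinpoint(query, picture): "point" ([column, row] as shares, 0 to 1, of the picture: columns of its width, rows of its height: a listed point, or the origin of a listed thing).
The state is a dict: "clock": time; "q": joint angles; "qd": joint speeds; "joint_torque": joint torques, N m; "tool_pos": TCP position; "eef_rot": TCP orientation; "contact_force": force on the tool from outside, world axes, zero at the start; "moment": the same for the moment, N m; "opening": opening from 0.0 (shut) to 1.0 (fully open).
Only numpy, scipy, OpenCV 4.12 (cv2) and the standard library are available. Lean on these libraries where they do the work, as an engineer would, in place of code of your own. Each camera call takes 0.05 s, during which the arm holds its last target.

## Task

Lay the bare aluminium valve block flat in the nest of the blue carrier, then push the carrier along its channel, through the orange spring gate and under the measuring head until it is fully home against the yellow end stop, and take the hand out so that both gate flaps spring shut behind it. Then press the green start button fully down and let go. Nothing may strike the measuring head, and the red valve block, the bearing and the other loose things must stay where they are.

Things in the scene. Friction and masses are not known exactly. Their poses are not given: they have to be found in the camera images.
- block: bare aluminium valve block with dark port holes, 90 x 50 x 40 mm (its own x, y, z), 0.34 to 0.67 kg, lying flat; origin at the centre of its underside, x along its length, z up. It swaps places at random with the red block
- red_block: bystander: an identical-sized valve block painted red, with dark ports; origin at the centre of its underside
- carrier: blue plastic carrier, 170 x 104 mm (x, y), lying loose in the station's channel in front of the gate; origin at the centre of its underside, x towards the gate (the way it is pushed), z up. Base plate 14 mm thick, 0.3 to 0.55 kg; along its rear edge (-x) stands a push wall 104 mm wide and 10 mm thick, its top 48 mm above the carrier's underside
- nest (a point): centre of the nest floor on the carrier (30 mm ahead of its centre, 14 mm above its underside); axes as the carrier's. The block lies here, length along x, either way round. White ribs 8 mm high bound a pocket of 98 x 58 mm; on the long sides they stand 25 to 45 mm from the middle, so the middle 50 mm is open to fingers
- push_face (a point): centre of the rear face of the carrier's push wall, 85 mm behind the carrier's centre and 31 mm above its underside; push here, towards the carrier's +x
- station: measuring station fixed to the bench: plate 530 x 170 x 12 mm, channel along its x; origin at the underside, on the channel's centre line in the gate plane; x = pushing direction, z up. The carrier slides on the plate, 12 mm above the bench, between aluminium rails 110 mm apart, 12 mm high. Open above except under the head. Carrier home: its origin at x = 160 mm, push face at x = 75 mm
- gate (a point): centre of the gate at the channel floor (station x = 0, y = 0); its two yellow posts stand 70 mm either side, tops 62 mm above the bench
- flap_l (a joint): left orange gate flap (station +y side), hinged upright at its post, 59 mm long, 14 to 56 mm above the bench, reaching to the channel's middle; 0 = shut, positive = swung open towards station +x (only that way), at most 1.5 rad; a light spring shuts it (0.5 N at its tip shut, 1.5 N wide open). To shut it needs 62 mm clear beyond the gate
- flap_r (a joint): right orange gate flap (station -y side), the mirror image of the left one; 0 = shut, positive = open towards station +x
- stop_face (a point): centre of the face of the yellow end stop, station x = 245 mm, 30 mm above the bench; the carrier's front edge meets it when home
- head: measuring head fixed on the station: blue box over the channel, 70 mm along the channel (station x = 155 to 225 mm), 150 mm across, 73 to 138 mm above the bench with a black box on it up to 168 mm, on an aluminium column on the station's -y side, 212 mm high; origin on the channel's centre line at the bench, below the middle of the head
- head_under (a point): centre of the underside of the head, 73 mm above the bench; a block lying flat in the nest passes beneath with 7 mm to spare
- start (a joint): green round push button, 36 mm across, in a black housing fixed to the bench; 0 = up, 0.006 m = fully down; a spring takes 5 N at full travel and lifts it again
- start_top (a point): centre of the top of the green button
- bearing: bystander: steel bearing ring, 60 mm across, 16 mm high, origin at the centre of its underside
- oil: bystander: bottle, 60 mm across, 160 mm high, origin at the centre of its underside
- wrench: bystander: wrench 200 mm long lying at the side of the station
- driver: bystander: screwdriver 200 mm long lying at the side of the station
- mug: bystander: white mug, 80 mm across, 90 mm high, origin at the centre of its underside
Things that resemble listed ones, but are neither listed nor needed, are in the scene too. What is shaped like the part that bears start but brown is not meant.

How it is judged:
By the outcome, as a careful person would: the job done as asked, in the order asked, and still so for the second after the job is handed in, with the robot touching nothing.
It also fails if it takes over 58 s, if anything falls off the work surface, if the arm or the gripper's body presses on something with over 40 N, if the wrist force passes 120 N, or if a joint passes its speed limit or range.

## Working session

There is one attempt and no reset: what is moved stays moved. The work goes in short steps, Python scripts to look and compute and a tool call to move; the robot and the scene stay as the last step left them, time stands still between calls to the robot, and variables do not carry over. Pictures are saved under pics/ and viewed, and the job is handed in when it is done.

Besides the shell and the picture viewer there is one more tool, called after ">>>" by a JSON object that holds its "api" and its "payload". send_rows: Moves the arm, as the interface text tells. Its arguments: {"type":"object","properties":{"moves":{"type":"array"},"claw":{"type":"number"},"grip_force":{"type":"number"}},"required":["moves"]}

```bash
ls; mkdir -p pics
cat > h.py <<'E'
import numpy as np, cv2, sys
from plant import r, imaging
def snap(n,f=None):
    p=imaging.snapshot(n)
    if f: cv2.imwrite('pics/'+f,cv2.cvtColor(p['image'],cv2.COLOR_RGB2BGR))
    return p
def cam(p):
    R=cv2.Rodrigues(np.array(p['rvec'],float))[0]; return R,np.array(p['tvec'],float).ravel()
def unproj(p,u,v,z=None):
    """pixel to world; depth or plane z"""
    R,t=cam(p);K=p['mtx']
    ray=np.array([(u-K[0,2])/K[0,0],(v-K[1,2])/K[1,1],1.])
    if z is None:
        d=p['depth'][int(round(v)),int(round(u))]; return R.T@(ray*d-t)
    o=-R.T@t; w=R.T@ray; return o+w*(z-o[2])/w[2]
def cloud(p):
    R,t=cam(p);K=p['mtx'];v,u=np.mgrid[0:400,0:640]
    d=p['depth'];X=np.stack([(u-K[0,2])/K[0,0]*d,(v-K[1,2])/K[1,1]*d,d],-1)
    return (X-t)@R
def proj(p,P):
    R,t=cam(p);return cv2.projectPoints(np.array(P,float).reshape(-1,3),p['rvec'],p['tvec'],p['mtx'],None)[0].reshape(-1,2)
E
python3 - <<'E'
from h import *
t=snap('top','top0.png'); s=snap('side','side0.png')
print(r.get_state())
for n in ['block','red_block','carrier','station','start','gate','nest','push_face','head','bearing']:
    for nm,p in (('top',t),('side',s)):
        try:
            print(nm,n,[(round(d['score'],2),np.round(np.array(d['point'])*[640,400],1)) for d in imaging.pinpoint(n,p)[:3]])
        except Exception as e: print(n,e)
E
```

```text
pics
{'clock': 0.1, 'q': array([ 1.23484217,  0.68986585, -0.19452839,  1.5662376 ,  0.15726874,
        0.9024802 , -0.21507702]), 'qd': array([ 4.02344770e-05, -2.16816969e-03,  6.39428738e-04, -3.30834376e-03,
       -2.82922193e-04, -2.64627161e-04,  1.01976226e-04]), 'joint_torque': array([-3.38877246e-03, -5.28502429e+01, -1.27170246e+00, -1.53836936e+01,
       -5.25989465e-02,  1.97454043e-03,  7.01954309e-05]), 'tool_pos': array([ 0.22565225, -0.58228507,  0.26301242]), 'eef_rot': array([ 9.82950631e-01,  1.83867923e-01, -1.90692248e-04, -7.78880444e-04]), 'contact_force': array([-0.71464624, -0.04051841,  0.95570894]), 'moment': array([ 0.00383455, -0.00988903, -0.00998482]), 'opening': 1.0010390808330931}
top block [(0.55, array([201.1, 290.4]))]
side block [(0.73, array([357.8, 328.8])), (0.7, array([291.2, 218.9]))]
top red_block [(0.56, array([413. , 257.9]))]
side red_block []
top carrier [(0.63, array([328. , 167.8])), (0.21, array([482.7, 213.2]))]
side carrier [(0.87, array([293.7, 191.4]))]
top station [(0.89, array([290.1, 176.2]))]
side station [(0.59, array([286.4, 222.1]))]
start it knows: bearing, block, carrier, driver, gate, head, head_under, mug, nest, oil, push_face, red_block, start_top, station, stop_face, wrench
start it knows: bearing, block, carrier, driver, gate, head, head_under, mug, nest, oil, push_face, red_block, start_top, station, stop_face, wrench
top gate [(0.85, array([291.3, 178.8]))]
side gate [(0.69, array([290.3, 219.3]))]
top nest [(0.88, array([317.5, 170.3]))]
side nest [(0.76, array([290.3, 194.4]))]
top push_face [(0.62, array([358.4, 155.5]))]
side push_face [(0.61, array([365.3, 225.3])), (0.26, array([289.9, 223.5]))]
top head [(0.62, array([221.2, 194.9]))]
side head [(0.92, array([269.2, 274.6]))]
top bearing [(0.26, array([201. , 289.6]))]
side bearing [(0.59, array([387.9, 205.4]))]
```

View pics/top0.png

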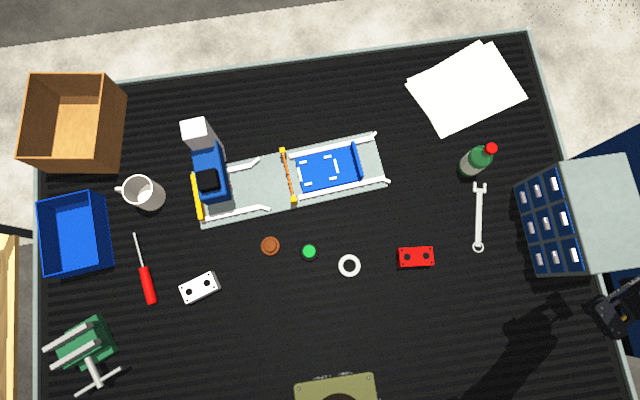

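View pics/side0.png

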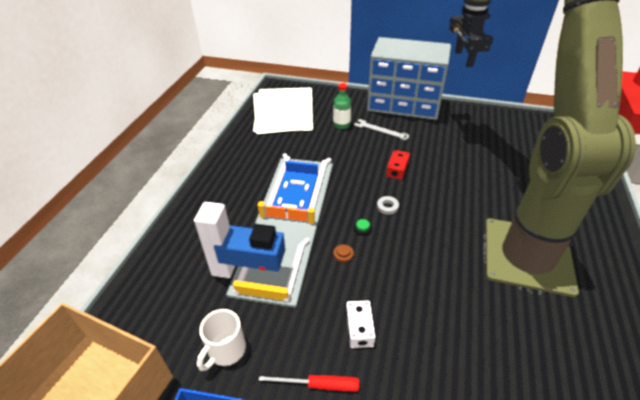

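Top view: the aluminium block is at (200,288) and the red one at (416,257). The carrier is at (328,167) with its push wall at (357,160), the gate at (288,178) and the head at (210,170). The green button is at (309,251), and its brown look-alike at (270,245) is not meant. Next I'll measure these and crop the block.

Run:
```python
from h import *
t=snap('top'); C=cloud(t); im=t['image']
R,tt=cam(t); print('cam',-R.T@tt)
def show(n,m):
    P=C[m]; print(n,m.sum(),'mean',np.round(P.mean(0),4))
def rect(n,m,zlo,zhi):
    m=m&(C[...,2]>zlo)&(C[...,2]<zhi)&(t['depth']>0)
    P=C[m].astype(np.float32)
    c,s,a=cv2.minAreaRect(P[:,:2].copy()); b=cv2.boxPoints((c,s,a))
    print(n,len(P),'c',np.round(c,4),'s',np.round(s,4),'a',round(a,2),'zmed',round(float(np.median(P[:,2])),4)); 
    return P
for n in ['block','red_block','carrier','station','start_top']:
    for d in imaging.silhouettes(n,t)[:2]:
        m=d['pixels']; print(n,d['score'],np.round(np.array(d['box'])*[640,400,640,400],1),m.sum())
        if n in('block','red_block'): rect(n,m,.03,.05)
        if n=='carrier': rect('base',m,.018,.036); rect('wall',m,.05,.07)
        if n=='start_top': rect('btn',m,.0,.1)
        if n=='station': rect('st',m,.005,.2)
hsv=cv2.cvtColor(im,cv2.COLOR_RGB2HSV)
g=(hsv[...,0]>50)&(hsv[...,0]<75)&(hsv[...,1]>150)&(hsv[...,2]>80)
g[:, :280]=0; g[:,340:]=0; g[:230]=0
rect('green',g,0,.1)
y=(hsv[...,0]>20)&(hsv[...,0]<32)&(hsv[...,1]>150)&(hsv[...,2]>120)
n,l,st,ce=cv2.connectedComponentsWithStats(y.astype(np.uint8))
for i in range(1,n):
    if st[i,4]>5: P=C[l==i]; print('yellow',ce[i],st[i,4],np.round(np.median(P,0),4))
for n in ['gate','nest','push_face','stop_face','start_top','head_under']:
    z={'gate':.012,'nest':.026,'push_face':.043,'stop_face':.03,'start_top':None,'head_under':.073}[n]
    for d in imaging.pinpoint(n,t)[:2]:
        u,v=np.array(d['point'])*[640,400]; print(n,round(d['score'],2),np.round([u,v],1),np.round(unproj(t,u,v,z),4))
a=cv2.resize(im[225:325,150:450],None,fx=2.6,fy=2.6,interpolation=cv2.INTER_CUBIC)
b=cv2.resize(im[115:235,170:400],(780,407),interpolation=cv2.INTER_CUBIC)
a=a[:, :780]
cv2.imwrite('pics/crop0.png',cv2.cvtColor(np.vstack([a[:190+70],b[:340]]),cv2.COLOR_RGB2BGR))
```

```text
cam [0.33007448 0.00447455 1.07153576]
block 0.87 [198.1 286.6  36.   31.7] 738
block 683 c [0.3758 0.3081] s [0.05   0.0886] a 18.29 zmed 0.0398
red_block 0.84 [415.  256.4  36.5  18.1] 722
red_block 662 c [ 0.372  -0.2647] s [0.0906 0.0497] a 84.92 zmed 0.0401
carrier 0.78 [328.6 165.5  68.5  59.8] 2288
base 2066 c [ 0.6471 -0.0713] s [0.1053 0.167 ] a 4.92 zmed 0.0261
wall 141 c [ 0.653  -0.1522] s [0.1013 0.0104] a 4.93 zmed 0.0593
carrier 0.21 [285.4 173.6 203.9 111.2] 10321
base 1351 c [0.6575 0.0308] s [0.202  0.5303] a 1.96 zmed 0.0239
wall 182 c [0.6572 0.0709] s [0.198  0.4535] a 1.9 zmed 0.0567
station 0.77 [285.  172.  204.4 110.5] 10311
st 9693 c [0.6604 0.0378] s [0.223  0.5335] a 4.3 zmed 0.014
start_top 0.64 [310.8 248.6  11.4   9.1] 125
btn 123 c [0.4288 0.0126] s [0.0305 0.0303] a 36.21 zmed 0.0223
start_top 0.17 [330.1 165.6  71.8  56.7] 2411
btn 2394 c [ 0.6527 -0.0766] s [0.1222 0.1836] a 5.79 zmed 0.0262
green 137 c [0.427  0.0134] s [0.0324 0.0336] a 36.21 zmed 0.0221
yellow [281.8        149.43333333] 30 [0.7065 0.0474 0.0614]
yellow [196.21333333 197.82222222] 225 [0.6072 0.2926 0.0475]
yellow [293.09677419 198.74193548] 31 [0.5662 0.0351 0.0623]
gate 0.64 [289.6 178.6] [0.6356 0.0387 0.012 ]
nest 0.68 [320.5 169.3] [ 0.6457 -0.0504  0.026 ]
nest 0.64 [478.7 215.4] [ 0.4546 -0.4574  0.026 ]
push_face 0.78 [355.5 157.9] [ 0.6592 -0.1498  0.043 ]
stop_face 0.66 [198.8 197.1] [0.6142 0.2901 0.03  ]
stop_face 0.57 [468.3 166.6] [ 0.5932 -0.4584  0.03  ]
start_top 0.53 [311.3 254. ] [0.4175 0.0081 0.0205]
start_top 0.42 [270.6 246.5] [0.4531 0.1133 0.0215]
head_under 0.74 [213.7 185.7] [0.6276 0.2369 0.073 ]
```

View pics/crop0.png

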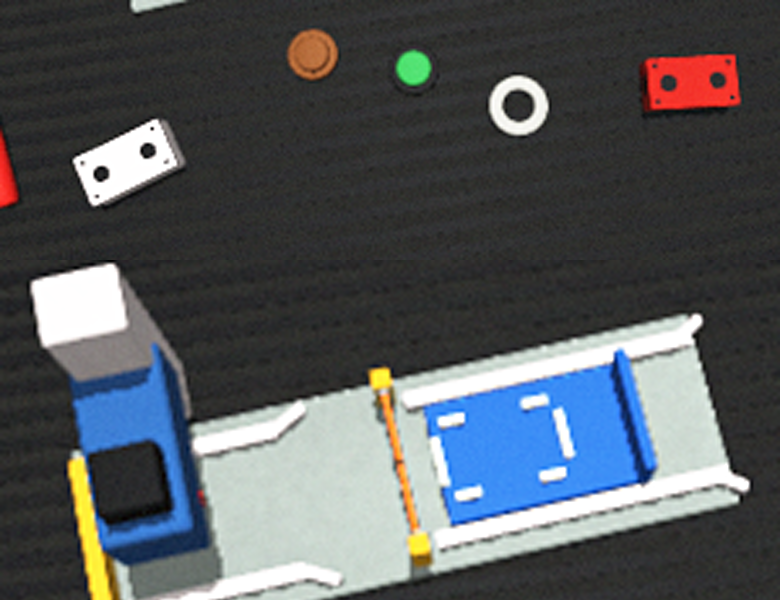

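```bash
cat >> h.py <<'E'
from scipy.spatial.transform import Rotation as Ro
def Rdown(psi):
    c,s=np.cos(np.radians(psi)),np.sin(np.radians(psi)); return np.array([[c,s,0],[s,-c,0],[0,0,-1.]])
def now():
    s=r.get_state(); R=Ro.from_quat(s['eef_rot']).as_matrix(); return s,np.array(s['tool_pos']),R
def psi_now():
    s,p,R=now(); return np.degrees(np.arctan2(R[1,0],R[0,0]))
def rel(p0,R0,tgt):
    x,y,z,psi=tgt; d=R0.T@(np.array([x,y,z])-p0); w=Ro.from_matrix(R0.T@Rdown(psi)).as_rotvec(degrees=True)
    return list(np.round(d,4))+list(np.round(w,1))
def plan(*targets):
    """chain: each list of targets printed relative to present pose"""
    s,p,R=now(); print('t',round(s['clock'],2),'p',np.round(p,4),'psi',round(psi_now(),2),'F',np.round(s['contact_force'],1),'open',round(s['opening'],3))
    for t in targets: print([float(v) for v in rel(p,R,t)])
def wray(p,u,v):
    K=p['mtx'];a=(u-K[0,2])/K[0,0];b=(v-K[1,2])/K[1,1];th=np.hypot(a,b);k=np.sin(th)/th if th>1e-9 else 1
    return np.array([a*k,b*k,np.cos(th)])
def wunproj(p,u,v,z):
    R,t=cam(p);o=-R.T@t;w=R.T@wray(p,u,v);return o+w*(z-o[2])/w[2]
def wproj(p,P):
    R,t=cam(p);K=p['mtx'];X=np.atleast_2d(P)@R.T+t;th=np.arctan2(np.hypot(X[:,0],X[:,1]),X[:,2]);ph=np.arctan2(X[:,1],X[:,0])
    return np.c_[K[0,2]+K[0,0]*th*np.cos(ph),K[1,2]+K[1,1]*th*np.sin(ph)]
E
python3 - <<'E'
from h import *
t=snap('top'); C=cloud(t); im=t['image']; hsv=cv2.cvtColor(im,cv2.COLOR_RGB2HSV)
x,y,z=C[...,0],C[...,1],C[...,2]
m=(t['depth']>0)&(z>.1)&(x>0.1)&(y<-.3)
for y0 in np.arange(-.9,-.3,.1):
  for x0 in np.arange(.1,.8,.1):
    k=m&(x>x0)&(x<x0+.1)&(y>y0)&(y<y0+.1)
    if k.sum()>3: print(round(x0,1),round(y0,1),'zmax',round(float(z[k].max()),3))
# ribs
white=(hsv[...,1]<60)&(hsv[...,2]>180)
xs=np.array([-.0865,.9962]); ys=np.array([-xs[1],xs[0]]);g=np.array([.6364,.0412])
sx=(C[...,:2]-g)@xs; sy=(C[...,:2]-g)@ys
rib=white&(sx>-.16)&(sx<-.02)&(abs(sy)<.045)&(z>.02)&(z<.045)
n,l,st,ce=cv2.connectedComponentsWithStats(rib.astype(np.uint8))
for i in range(1,n):
    P=C[l==i]; print('rib',st[i,4],np.round(P.mean(0),4),np.round([sx[l==i].mean(),sy[l==i].mean()],4))
w=snap('wrist','w0.png'); R,tt=cam(w); s,p,RR=now()
print('wcam in tool',RR.T@(-R.T@tt-p), 'axis',RR.T@R[2],'K',w['mtx'])
plan((.35,-.42,.28,50),(.48,-.2,.28,80),(.5,0,.28,100),(.45,.2,.26,108.3),(.376,.308,.2,108.3))
E
```

```text
0.3 -0.8 zmax 0.224
0.4 -0.8 zmax 0.226
0.5 -0.8 zmax 0.224
0.2 -0.7 zmax 0.321
0.3 -0.7 zmax 0.225
0.4 -0.7 zmax 0.226
0.5 -0.7 zmax 0.224
0.1 -0.6 zmax 0.357
0.2 -0.6 zmax 0.391
0.3 -0.6 zmax 0.225
0.4 -0.6 zmax 0.224
0.5 -0.6 zmax 0.224
0.1 -0.5 zmax 0.348
0.2 -0.5 zmax 0.348
0.5 -0.5 zmax 0.165
0.6 -0.5 zmax 0.164
rib 21 [ 0.6789 -0.0738  0.0319] [-0.1182 -0.0324]
rib 44 [ 0.6487 -0.0933  0.0318] [-0.1351 -0.0006]
rib 24 [ 0.6729 -0.0043  0.0317] [-0.0485 -0.0324]
rib 32 [0.6387 0.0091 0.0334] [-0.0322  0.0005]
rib 25 [ 0.615  -0.08    0.0323] [-0.1189  0.0318]
rib 24 [ 0.609  -0.0092  0.0315] [-0.0479  0.0317]
wcam in tool [ 0.07887914  0.00021495 -0.12095885] axis [-3.04571034e-01  1.23190549e-04  9.52489617e-01] K [[309.70691629   0.         321.27977144]
 [  0.         309.70691629 193.32361819]
 [  0.           0.           1.        ]]
t 1.7 p [ 0.2259 -0.5827  0.2637] psi 21.19 F [-0.2 -0.   0.1] open 0.999
[0.1745, -0.1069, -0.0163, 0.0, 0.0, -28.8]
[0.3752, -0.265, -0.0163, 0.0, 0.0, -58.8]
[0.4662, -0.4443, -0.0163, 0.0, 0.0, -78.8]
[0.4918, -0.6488, 0.0037, 0.0, 0.0, -87.1]
[0.4619, -0.7763, 0.0637, 0.0, 0.0, -87.1]
```

The block at (126,163) in the crop is bare metal with two ports, so it is the one meant. The ribs put the nest at (0.6436, -0.0421), which agrees with the gate and the push wall. Now I'll move over to the block.

>>> {"api": "send_rows", "payload": {"moves": [0.035,-0.021,-0.01,0,0,-5.5,0.07,-0.043,-0.02,0,0,-11,0.105,-0.064,-0.025,0,0,-17,0.14,-0.085,-0.025,0,0,-23,0.1745,-0.107,-0.025,0,0,-28.8], "claw": -1}}

```text
clock: 2.12
tool_pos: [0.3512, -0.4185, 0.2895]
eef_rot: [0.905, 0.425, 0.0, 0.001]
contact_force: [0.1, 0.3, -0.7]
opening: 0.998
```

Run:
```python
from h import *
plan((.44,-.24,.28,79),(.5,-.05,.26,100),(.45,.15,.22,108.3),(.39,.31,.2,108.3))
```

```text
t 2.12 p [ 0.3512 -0.4185  0.2895] psi 50.27 F [ 0.1  0.3 -0.7] open 0.998
[0.194, -0.0459, 0.0094, 0.1, 0.0, -28.7]
[0.3785, -0.1212, 0.0292, 0.1, 0.1, -49.7]
[0.5004, -0.2876, 0.0689, 0.1, 0.1, -58.0]
[0.5851, -0.436, 0.0886, 0.1, 0.1, -58.0]
```

>>> {"api": "send_rows", "payload": {"moves": [0.039,-0.009,0.002,0,0,-6,0.078,-0.018,0.004,0,0,-12,0.116,-0.028,0.006,0,0,-18,0.155,-0.037,0.008,0,0,-23,0.194,-0.046,0.009,0,0,-28.7]}}

```text
clock: 2.53
tool_pos: [0.4403, -0.2383, 0.2804]
eef_rot: [0.771, 0.637, 0.0, 0.001]
contact_force: [-0.1, -1.1, 0.1]
opening: 1.0
```

Run:
```python
from h import *
plan((.5,-.05,.26,100),(.45,.15,.22,108.3),(.39,.31,.2,108.3))
```

```text
t 2.53 p [ 0.4403 -0.2383  0.2804] psi 79.2 F [-0.1 -1.1  0.1] open 1.0
[0.1962, 0.0233, 0.0202, 0.1, 0.1, -20.8]
[0.3833, -0.0634, 0.0598, 0.1, 0.1, -29.1]
[0.5293, -0.1523, 0.0794, 0.1, 0.1, -29.1]
```

>>> {"api": "send_rows", "payload": {"moves": [0.04,0.005,0.004,0,0,-5,0.08,0.01,0.008,0,0,-9,0.118,0.014,0.012,0,0,-13,0.157,0.019,0.016,0,0,-17,0.196,0.023,0.02,0,0,-20.8]}}

```text
clock: 2.95
tool_pos: [0.5002, -0.0485, 0.2602]
eef_rot: [0.642, 0.767, -0.0, 0.001]
contact_force: [1.4, -1.0, -0.0]
opening: 1.0
```

>>> {"api": "send_rows", "payload": {"moves": [0.039,-0.009,0.006,0,0,-2,0.078,-0.018,0.012,0,0,-4,0.117,-0.027,0.018,0,0,-6,0.155,-0.037,0.024,0,0,-8,0.194,-0.046,0.03,0,0,-8.3]}}

```text
clock: 3.37
tool_pos: [0.4199, 0.1356, 0.2296]
eef_rot: [0.584, 0.812, 0.0, 0.002]
contact_force: [0.4, 0.1, -0.0]
opening: 0.998
```

Run:
```python
from h import *
plan((.38,.29,.2,108.3))
```

```text
t 3.37 p [0.4199 0.1356 0.2296] psi 108.51 F [ 0.4  0.1 -0. ] open 0.998
[0.1592, 0.0112, 0.0292, 0.1, 0.1, 0.2]
```

>>> {"api": "send_rows", "payload": {"moves": [0.036,0.003,0.006,0,0,0,0.07,0.006,0.014,0,0,0,0.105,0.008,0.022,0,0,0,0.14,0.01,0.028,0,0,0,0.159,0.011,0.029,0,0,0]}}

```text
clock: 3.78
tool_pos: [0.3782, 0.2945, 0.1998]
eef_rot: [0.582, 0.813, 0.001, 0.0]
contact_force: [0.5, -0.4, -0.4]
opening: 1.003
```

```bash
cat > blk.py <<'E'
from h import *
w=snap('wrist','w1.png'); im=w['image']
hsv=cv2.cvtColor(im,cv2.COLOR_RGB2HSV)
plan((.3758,.3081,.1,108.3),(.3758,.3081,.035,108.3))
D=imaging.silhouettes('block',w)
for d in D[:2]:
    m=d['pixels']; print(d['score'],np.array(d['box'])*[640,400,640,400])
c=np.array([.3758,.3081]);a=np.radians(108.3);ux=np.array([np.cos(a),np.sin(a)]);uy=np.array([-ux[1],ux[0]])
P=[np.r_[c+sx*.045*ux+sy*.025*uy,.04] for sx,sy in((1,1),(1,-1),(-1,-1),(-1,1))]
q=wproj(w,np.array(P));print(np.round(q,1))
o=cv2.cvtColor(im,cv2.COLOR_RGB2BGR);cv2.polylines(o,[q.astype(np.int32)],True,(0,0,255),1)
cv2.imwrite('pics/w1o.png',o)
E
python3 blk.py
```

```text
t 3.83 p [0.3774 0.2978 0.2003] psi 108.99 F [-0.9  2.9 -0.6] open 0.998
[0.0098, 0.0014, 0.1003, 0.2, -0.2, 0.7]
[0.0096, 0.0012, 0.1653, 0.2, -0.2, 0.7]
0.89 [326.656 161.68   56.896  99.   ]
0.27 [511.872 305.44  255.424 182.88 ]
[[296.1 119.8]
 [351.5 120.3]
 [348.5 213.6]
 [297.2 213.2]]
```

View pics/w1o.png

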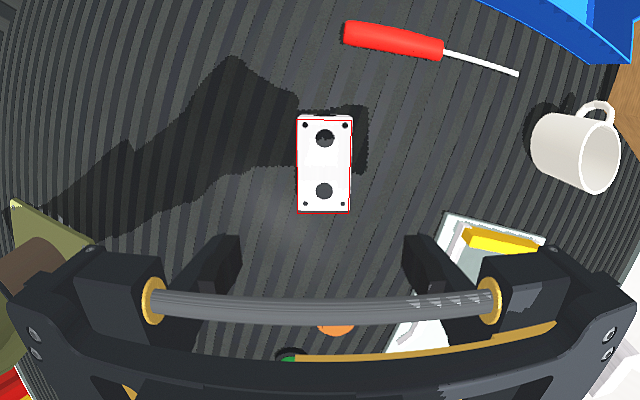

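The wrist overlay, corners (296,120) to (348,213), sits on the block's top face, so I'll descend and grip.

>>> {"api": "send_rows", "payload": {"moves": [0.004,0.001,0.035,0,0,0.7,0.008,0.001,0.07,0,0,0.7,0.01,0.001,0.105,0,0,0.7,0.01,0.001,0.14,0,0,0.7,0.01,0.001,0.165,0,0,0.7]}}

```text
clock: 4.3
tool_pos: [0.3769, 0.3032, 0.0333]
eef_rot: [0.587, 0.81, 0.001, 0.001]
contact_force: [0.3, 0.1, -0.5]
opening: 0.998
```

>>> {"api": "send_rows", "payload": {"moves": [0,0,0,0,0,0,0,0,0,0,0,0,0,0,0,0,0,0,0,0,0,0,0,0,0,0,0,0,0,0], "claw": 1, "grip_force": 35}}

```text
clock: 4.72
tool_pos: [0.3779, 0.3035, 0.035]
eef_rot: [0.587, 0.809, 0.002, 0.001]
contact_force: [-0.2, 0.1, 0.2]
opening: 0.643
```

Run:
```python
from h import *
plan((.3758,.3081,.035,108.3),(.3758,.3081,.2,108.3))
w=snap('wrist','w2.png')
```

```text
t 4.72 p [0.3779 0.3035 0.035 ] psi 108.08 F [-0.2  0.1  0.2] open 0.643
[0.005, -0.0006, -0.0, 0.3, -0.1, -0.2]
[0.0052, 0.0002, -0.165, 0.3, -0.1, -0.2]
```

View pics/w2.png

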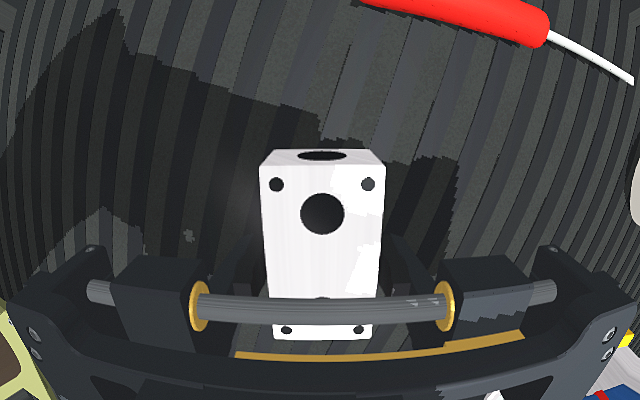

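The fingers are closing on the block. The TCP is about 5 mm behind the block centre along its length, and I'll allow for that when placing.

>>> {"api": "send_rows", "payload": {"moves": [0,0,0,0,0,0,0,0,0,0,0,0,0,0,0,0,0,0,0,0,0,0,0,0,0,0,0,0,0,0]}}

```text
clock: 5.18
tool_pos: [0.3779, 0.3033, 0.0351]
eef_rot: [0.587, 0.809, 0.002, 0.001]
contact_force: [0.3, -0.2, 1.5]
opening: 0.565
```

>>> {"api": "send_rows", "payload": {"moves": [0,0,-0.02,0,0,0,0,0,-0.05,0,0,0,0,0,-0.08,0,0,0,0,0,-0.115,0,0,0,0,0,-0.15,0,0,0]}}

```text
clock: 5.6
tool_pos: [0.3763, 0.3019, 0.1858]
eef_rot: [0.587, 0.81, 0.001, 0.001]
contact_force: [1.2, 0.7, -7.1]
opening: 0.564
```

Run:
```python
from h import *
plan((.50,.14,.2,104),(.61,-.04,.2,95),(.6436,-.0471,.12,95),)
w=snap('wrist','w3.png')
```

```text
t 5.6 p [0.3763 0.3019 0.1858] psi 108.1 F [ 1.2  0.7 -7.1] open 0.564
[-0.1923, 0.0673, -0.014, 0.1, 0.0, 4.1]
[-0.3976, 0.1159, -0.0138, 0.1, 0.0, 13.1]
[-0.4147, 0.1455, 0.0663, 0.1, 0.0, 13.1]
```

View pics/w3.png

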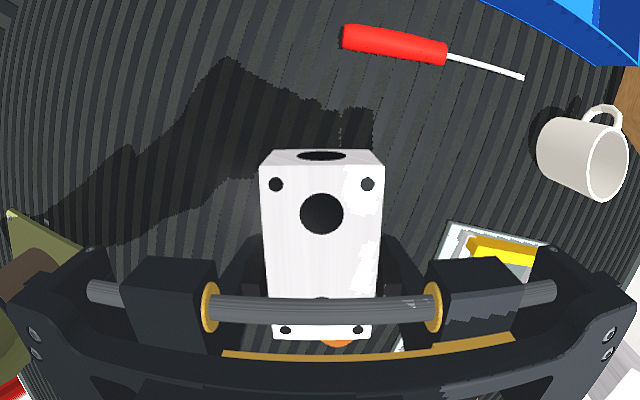

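Run:
```python
from h import *
w=snap('wrist'); s,p,R=now()
for u,v in((261,166),(383,166),(272,339),(373,339)):
    P=wunproj(w,u,v,p[2]+.005); print(np.round(R.T@(P-p),4))
plan((.45,.13,.21,104),(.59,-.03,.21,95))
```

```text
[ 0.0521 -0.0246 -0.005 ]
[ 0.052   0.0239 -0.0045]
[-0.0391 -0.0263 -0.0055]
[-0.0397  0.0266 -0.0049]
t 5.7 p [0.3787 0.3047 0.1889] psi 108.04 F [ 1.2  0.8 -7.2] open 0.565
[-0.1881, 0.0139, -0.0219, 0.7, -0.3, 4.0]
[-0.3835, 0.0975, -0.022, 0.6, -0.4, 13.0]
```

>>> {"api": "send_rows", "payload": {"moves": [-0.03,0.004,-0.01,0,0,1,-0.07,0.009,-0.02,0,0,2,-0.11,0.014,-0.024,0,0,3,-0.149,0.018,-0.024,0,0,4,-0.188,0.023,-0.024,0,0,4.1]}}

```text
clock: 6.12
tool_pos: [0.4579, 0.1303, 0.2106]
eef_rot: [0.616, 0.788, 0.005, 0.001]
contact_force: [0.8, -0.3, -5.9]
opening: 0.56
```

Run:
```python
from h import *
plan((.59,-.03,.21,95))
```

```text
t 6.12 p [0.4579 0.1303 0.2106] psi 103.92 F [ 0.8 -0.3 -5.9] open 0.56
[-0.1874, 0.0896, 0.0005, 0.4, -0.3, 8.9]
```

The block centre is 6.4 mm ahead of the TCP along tool x. Moving on to the nest.

>>> {"api": "send_rows", "payload": {"moves": [-0.037,0.018,0,0,0,2,-0.074,0.036,0,0,0,4,-0.112,0.054,0,0,0,6,-0.15,0.072,0,0,0,8,-0.187,0.09,0,0.4,-0.3,8.9]}}

```text
clock: 6.53
tool_pos: [0.5889, -0.032, 0.2078]
eef_rot: [0.676, 0.737, -0.002, -0.001]
contact_force: [1.3, 1.4, -5.4]
opening: 0.566
```

Run:
```python
from h import *
plan((.6442,-.0485,.13,94.95))
```

```text
t 6.53 p [ 0.5889 -0.032   0.2078] psi 94.9 F [ 1.3  1.4 -5.4] open 0.566
[-0.0212, 0.054, 0.0776, -0.2, 0.0, -0.1]
```

>>> {"api": "send_rows", "payload": {"moves": [-0.007,0.018,0.02,0,0,0,-0.014,0.036,0.04,0,0,0,-0.021,0.054,0.06,0,0,0,-0.021,0.054,0.078,-0.2,0,-0.1,-0.021,0.054,0.078,-0.2,0,-0.1]}}

```text
clock: 6.95
tool_pos: [0.6403, -0.0496, 0.1226]
eef_rot: [0.676, 0.737, -0.005, -0.004]
contact_force: [-0.4, -0.5, -6.3]
opening: 0.563
```

```bash
cat > ov.py <<'E'
from h import *
xs=np.array([-.0865,.9962]); ys=np.array([-xs[1],xs[0]]);g=np.array([.6364,.0412])
def st(x,y,z): return np.r_[g+x*xs+y*ys,z]
E
python3 - <<'E'
from ov import *
plan((.6442,-.0485,.13,94.95),(.6442,-.0485,.062,94.95))
w=snap('wrist','w4.png'); s,p,R=now()
o=cv2.cvtColor(w['image'],cv2.COLOR_RGB2BGR)
q=wproj(w,np.array([st(-.084+a*.049,b*.029,.026) for a,b in((1,1),(1,-1),(-1,-1),(-1,1))]))
cv2.polylines(o,[q.astype(np.int32)],True,(0,0,255),1)
q=wproj(w,np.array([p+R@np.array([.0064+a*.045,b*.025,.035]) for a,b in((1,1),(1,-1),(-1,-1),(-1,1))]))
cv2.polylines(o,[q.astype(np.int32)],True,(0,255,0),1)
cv2.imwrite('pics/w4o.png',o)
t=snap('top','t4.png');C=cloud(t);
d=imaging.silhouettes('block',t)[:1]
for e in d:
    m=e['pixels']; P=C[m]; k=(P[:,2]>.10)&(P[:,2]<.145); P=P[k][:,:2]; print(e['score'],len(P))
    if len(P): print(P.mean(0),cv2.minAreaRect(P.astype(np.float32)))
E
```

```text
t 6.95 p [ 0.6403 -0.0496  0.1226] psi 94.98 F [-0.4 -0.5 -6.3] open 0.563
[0.0008, 0.0039, -0.0075, -0.7, 0.1, 0.0]
[0.0009, 0.0048, 0.0605, -0.7, 0.1, 0.0]
0.68 198
[ 0.63447657 -0.0101223 ] ((0.6371669769287109, -0.010741359554231167), (0.05131830275058746, 0.026124635711312294), 5.483224868774414)
```

View pics/w4o.png

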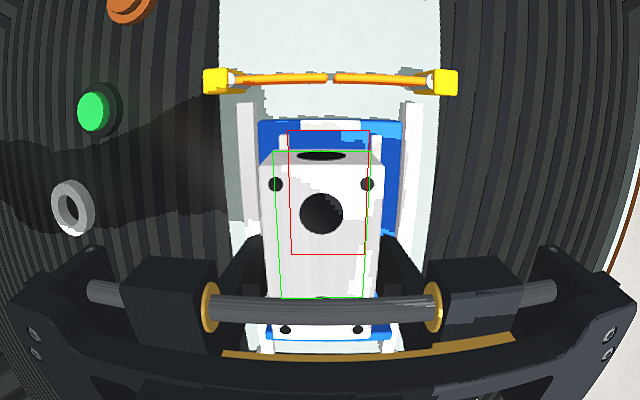

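View pics/t4.png

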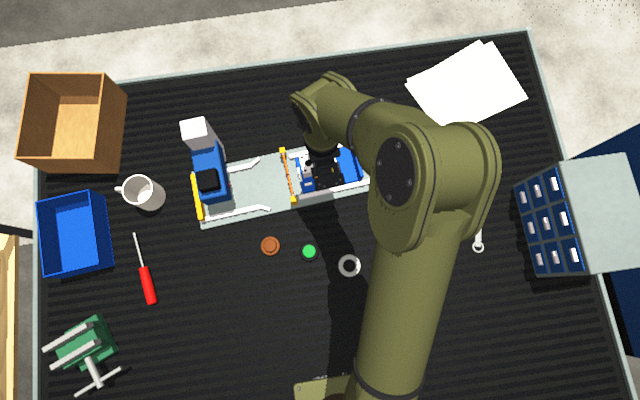

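The front rib spans columns 300–358 with its inner edge at row 131, which matches the projected pocket. The hand needs about 4 mm along +tool y. I'll descend to just above the ribs and check again.

>>> {"api": "send_rows", "payload": {"moves": [0.001,0.003,0.01,-0.7,0.1,0,0.001,0.005,0.022,-0.7,0.1,0,0.001,0.005,0.034,-0.7,0.1,0,0.001,0.005,0.045,-0.7,0.1,0,0.001,0.005,0.045,-0.7,0.1,0]}}

```text
clock: 7.52
tool_pos: [0.6456, -0.0467, 0.081]
eef_rot: [0.675, 0.738, 0.002, 0.001]
contact_force: [-1.0, -0.4, -7.0]
opening: 0.565
```

```bash
cat > c5.py <<'E'
from ov import *
plan((.6442,-.0485,.062,94.95),(.6442,-.0485,.13,94.95))
w=snap('wrist','w5.png'); s,p,R=now()
o=cv2.cvtColor(w['image'],cv2.COLOR_RGB2BGR)
q=wproj(w,np.array([st(-.084+a*.049,b*.029,.026) for a,b in((1,1),(1,-1),(-1,-1),(-1,1))]))
cv2.polylines(o,[q.astype(np.int32)],True,(0,0,255),1)
q=wproj(w,np.array([p+R@np.array([.0064+a*.045,b*.025,.035]) for a,b in((1,1),(1,-1),(-1,-1),(-1,1))]))
cv2.polylines(o,[q.astype(np.int32)],True,(0,255,0),1)
cv2.imwrite('pics/w5o.png',cv2.resize(o[40:360,180:480],None,fx=1.8,fy=1.8))
E
python3 c5.py
```

```text
t 7.52 p [ 0.6456 -0.0467  0.081 ] psi 95.09 F [-1.  -0.4 -7. ] open 0.565
[-0.0016, -0.0017, 0.019, 0.2, -0.0, 0.1]
[-0.0016, -0.0014, -0.049, 0.2, -0.0, 0.1]
```

View pics/w5o.png

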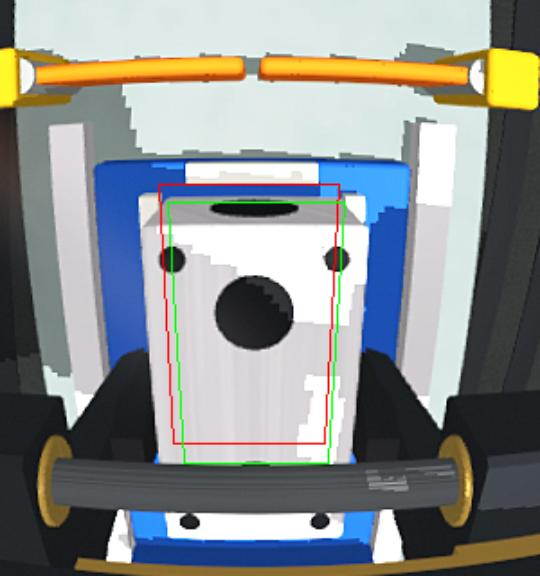

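>>> {"api": "send_rows", "payload": {"moves": [-0.001,-0.001,0.005,0.2,0,0,-0.0015,-0.0015,0.01,0.2,0,0.1,-0.0015,-0.0015,0.015,0.2,0,0.1,-0.0015,-0.0015,0.019,0.2,0,0.1,-0.0015,-0.0015,0.02,0.2,0,0.1]}}

```text
clock: 7.98
tool_pos: [0.6446, -0.0484, 0.0613]
eef_rot: [0.676, 0.737, 0.0, -0.0]
contact_force: [-1.4, -0.7, -2.3]
opening: 0.56
```

>>> {"api": "send_rows", "payload": {"moves": [0,0,0,0,0,0,0,0,0,0,0,0,0,0,0,0,0,0,0,0,0,0,0,0,0,0,0,0,0,0]}}

```text
clock: 8.4
tool_pos: [0.6447, -0.0484, 0.0614]
eef_rot: [0.676, 0.737, 0.001, -0.0]
contact_force: [-0.6, 0.0, -5.4]
opening: 0.564
```

```bash
python3 c5.py
```

```text
t 8.4 p [ 0.6447 -0.0484  0.0614] psi 94.97 F [-0.6  0.  -5.4] open 0.564
[-0.0001, -0.0005, -0.0006, 0.0, -0.1, 0.0]
[-0.0, -0.0004, -0.0686, 0.0, -0.1, 0.0]
```

View pics/w5o.png

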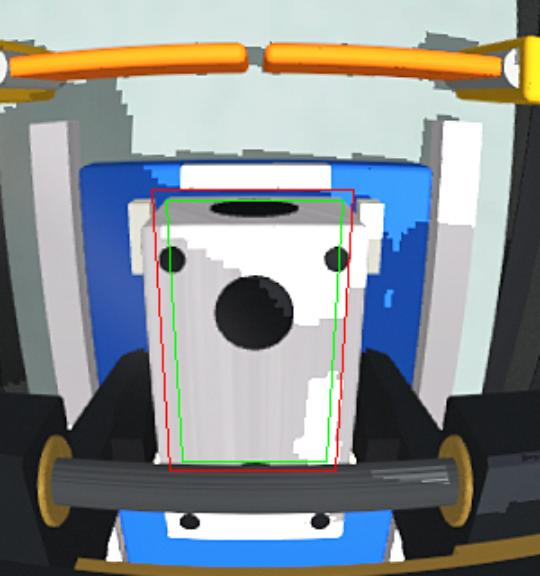

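The block footprint (green) lies inside the pocket (red) between the ribs. I'll lower the last millimetre and release.

>>> {"api": "send_rows", "payload": {"moves": [0,0,0.0005,0,0,0,0,0,0.001,0,0,0,0,0,0.001,0,0,0,0,0,0.001,0,0,0,0,0,0.001,0,0,0]}}

```text
clock: 8.87
tool_pos: [0.6447, -0.0483, 0.0612]
eef_rot: [0.676, 0.737, 0.001, 0.0]
contact_force: [-5.3, -1.5, 6.8]
opening: 0.568
```

>>> {"api": "send_rows", "payload": {"moves": [0,0,0,0,0,0,0,0,0,0,0,0,0,0,0,0,0,0,0,0,0,0,0,0,0,0,0,0,0,0], "claw": -0.6}}

```text
clock: 9.28
tool_pos: [0.6451, -0.0482, 0.0612]
eef_rot: [0.676, 0.737, 0.001, 0.0]
contact_force: [0.5, -0.0, 0.0]
opening: 0.797
```

```bash
python3 c5.py
```

```text
t 9.28 p [ 0.6451 -0.0482  0.0612] psi 94.97 F [ 0.5 -0.   0. ] open 0.797
[-0.0002, -0.0009, -0.0009, 0.1, -0.0, 0.0]
[-0.0001, -0.0008, -0.0689, 0.1, -0.0, 0.0]
```

View pics/w5o.png

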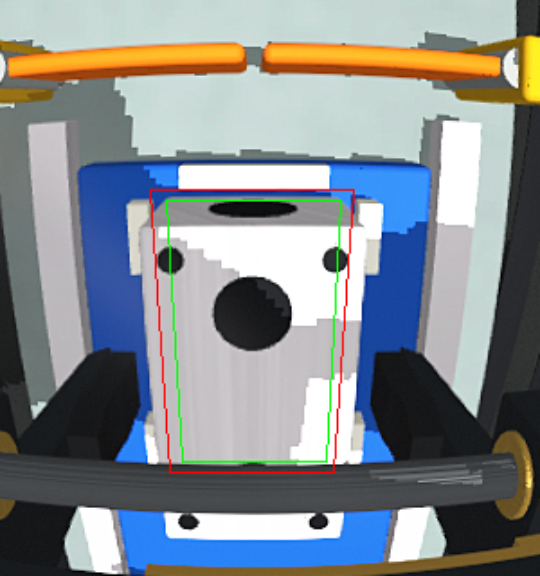

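The block sits flat between the ribs and the hand force is zero. Now I'll lift, inspect and close the fingers for pushing.

>>> {"api": "send_rows", "payload": {"moves": [0,0,-0.015,0,0,0,0,0,-0.035,0,0,0,0,0,-0.06,0,0,0,0,0,-0.085,0,0,0,0,0,-0.09,0,0,0]}}

```text
clock: 9.75
tool_pos: [0.6475, -0.0478, 0.1564]
eef_rot: [0.676, 0.737, 0.004, 0.003]
contact_force: [0.4, 0.4, -0.1]
opening: 0.804
```

```bash
cat >> ov.py <<'E'
def relT(sx,sy,z,tilt=0,psi=94.95):
    s,p,R=now(); T=Rdown(psi)@Ro.from_rotvec([0,tilt,0],degrees=True).as_matrix()
    d=R.T@(st(sx,sy,z)-p); w=Ro.from_matrix(R.T@T).as_rotvec(degrees=True)
    q=(p[:2]-g); print('now st',np.round([q@xs,q@ys,p[2]],4),'F',np.round(s['contact_force'],1),'t',round(s['clock'],2),'| d',np.round(d,4),'w',np.round(w,1))
E
python3 - <<'E'
from ov import *
relT(-.229,0,.15,15);relT(-.229,0,.062,15)
w=snap('wrist','w6.png')
E
```

```text
now st [-0.0897 -0.0033  0.1564] F [ 0.4  0.4 -0.1] t 9.75 | d [-0.1393 -0.0034  0.0063] w [ 0.5 15.   0.1]
now st [-0.0897 -0.0033  0.1564] F [ 0.4  0.4 -0.1] t 9.75 | d [-0.1394 -0.0042  0.0943] w [ 0.5 15.   0.1]
```

View pics/w6.png

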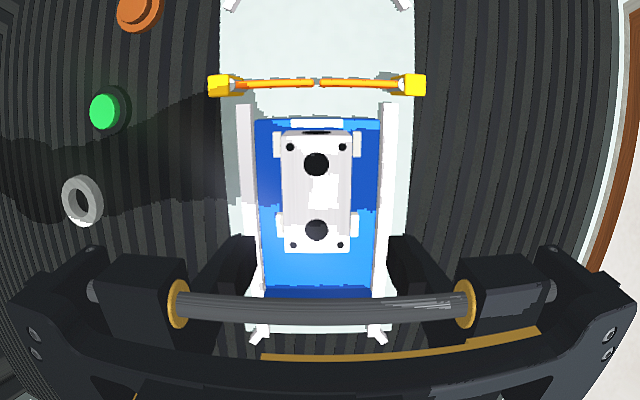

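The block lies within all the ribs, centred near (316,193). Moving behind the push wall.

>>> {"api": "send_rows", "payload": {"moves": [-0.028,-0.001,0,0,3,0,-0.056,-0.002,0,0,6,0,-0.084,-0.003,0.002,0,9,0,-0.112,-0.003,0.004,0,12,0,-0.139,-0.003,0.006,0.5,15,0], "claw": 1, "grip_force": 20}}

```text
clock: 10.22
tool_pos: [0.6552, -0.189, 0.1488]
eef_rot: [0.67, 0.731, 0.089, -0.098]
contact_force: [0.1, -0.1, 0.4]
opening: 0.448
```

Run:
```python
from ov import *
relT(-.229,0,.15,15);relT(-.229,0,.11,15);relT(-.229,0,.062,15)
```

```text
now st [-0.2309  0.0011  0.1488] F [ 0.1 -0.1  0.4] t 10.22 | d [ 0.0022  0.0011 -0.0006] w [-0.1 -0.2  0. ]
now st [-0.2309  0.0011  0.1488] F [ 0.1 -0.1  0.4] t 10.22 | d [-0.0083  0.0012  0.038 ] w [-0.1 -0.2  0. ]
now st [-0.2309  0.0011  0.1488] F [ 0.1 -0.1  0.4] t 10.22 | d [-0.0208  0.0012  0.0843] w [-0.1 -0.2  0. ]
```

>>> {"api": "send_rows", "payload": {"moves": [-0.005,0.001,0.02,0,0,0,-0.01,0.001,0.042,0,0,0,-0.016,0.001,0.065,0,0,0,-0.021,0.001,0.084,0,0,0,-0.021,0.001,0.084,0,0,0]}}

```text
clock: 10.63
tool_pos: [0.6522, -0.1869, 0.0568]
eef_rot: [0.67, 0.731, 0.086, -0.101]
contact_force: [-1.8, -0.1, -0.7]
opening: 0.068
```

Run:
```python
from ov import *
relT(-.205,0,.062,15);relT(-.155,0,.062,15)
w=snap('wrist','w7.png');s=snap('side','s7.png');print(r.get_state()['opening'])
```

```text
now st [-0.2286  0.004   0.0568] F [-1.8 -0.1 -0.7] t 10.63 | d [0.0242 0.004  0.0012] w [-0.6 -0.3 -0.1]
now st [-0.2286  0.004   0.0568] F [-1.8 -0.1 -0.7] t 10.63 | d [0.0724 0.0041 0.0144] w [-0.6 -0.3 -0.1]
0.0058151960070663734
```

View pics/w7.png

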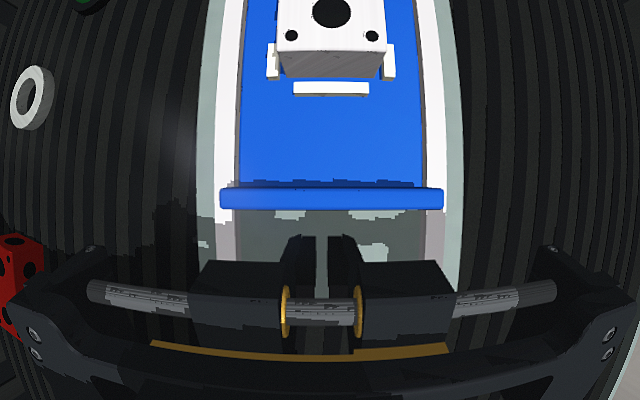

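View pics/s7.png

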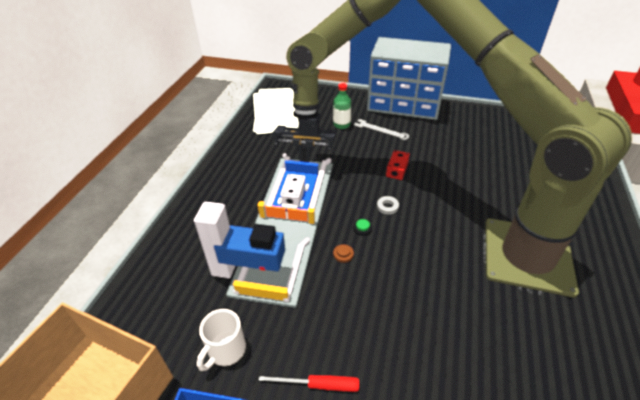

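The closed fingertips are behind the wall at (322,240) and clear of it at row 200. Starting the push gently.

>>> {"api": "send_rows", "payload": {"moves": [0.008,0.002,-0.003,-0.3,-0.2,0,0.016,0.004,-0.001,-0.6,-0.3,0,0.023,0.004,0.001,-0.6,-0.3,0,0.031,0.004,0.003,-0.6,-0.3,0,0.039,0.004,0.005,-0.6,-0.3,0]}}

```text
clock: 11.15
tool_pos: [0.6577, -0.1503, 0.0688]
eef_rot: [0.671, 0.73, 0.09, -0.09]
contact_force: [1.5, -5.7, 4.0]
opening: 0.005
```

Run:
```python
from ov import *
relT(-.14,0,.062,15)
```

```text
now st [-0.1926 -0.0046  0.0688] F [ 1.5 -5.7  4. ] t 11.15 | d [ 0.0492 -0.0049  0.0198] w [ 0.7  0.4 -0. ]
```

>>> {"api": "send_rows", "payload": {"moves": [0.01,-0.003,0.005,0.3,0.2,0,0.02,-0.005,0.01,0.7,0.4,0,0.03,-0.005,0.015,0.7,0.4,0,0.04,-0.005,0.018,0.7,0.4,0,0.049,-0.005,0.02,0.7,0.4,0]}}

```text
clock: 11.57
tool_pos: [0.6532, -0.1085, 0.0652]
eef_rot: [0.674, 0.729, 0.087, -0.087]
contact_force: [1.4, -12.0, 9.8]
opening: 0.004
```

Run:
```python
from ov import *
relT(-.09,0,.062,15)
w=snap('wrist','w8.png')
```

```text
now st [-0.1506 -0.0038  0.0652] F [  1.4 -12.    9.8] t 11.57 | d [ 0.058  -0.0044  0.0178] w [ 0.7  0.9 -0.4]
```

View pics/w8.png

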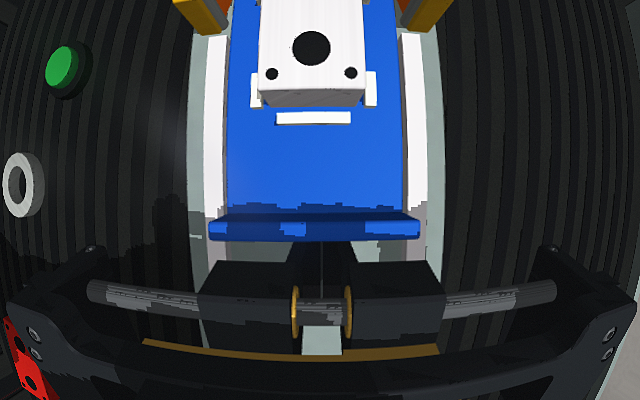

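Contact is on the wall: the fingertips sit below its lip at (322,240), with about 12 N forward. I'll stop commanding downwards and continue.

Run:
```python
from ov import *
relT(-.09,0,.067,15)
```

```text
now st [-0.1444 -0.003   0.0652] F [ 1.2 -4.3  5.3] t 11.62 | d [ 0.0531 -0.0033  0.0118] w [ 0.5  0.5 -0.2]
```

>>> {"api": "send_rows", "payload": {"moves": [0.012,-0.003,0.004,0.3,0.4,-0.2,0.024,-0.004,0.007,0.7,0.9,-0.4,0.036,-0.004,0.01,0.7,0.9,-0.4,0.048,-0.004,0.012,0.7,0.9,-0.4,0.059,-0.004,0.013,0.7,0.9,-0.4]}}

```text
clock: 12.03
tool_pos: [0.6446, -0.0443, 0.0681]
eef_rot: [0.669, 0.732, 0.089, -0.097]
contact_force: [3.9, -5.5, -3.1]
opening: 0.004
```

Run:
```python
from ov import *
relT(-.04,0,.067,15)
```

```text
now st [-0.0859 -0.0007  0.0681] F [ 3.9 -5.5 -3.1] t 12.03 | d [ 0.044  -0.0006  0.013 ] w [ 0.  -0.1  0.2]
```

>>> {"api": "send_rows", "payload": {"moves": [0.01,0,0.003,0,0,0,0.019,0,0.006,0,0,0,0.028,0,0.008,0,0,0,0.036,0,0.011,0,0,0,0.044,0,0.013,0,0,0]}}

```text
clock: 12.45
tool_pos: [0.6406, 0.0009, 0.0669]
eef_rot: [0.669, 0.732, 0.089, -0.096]
contact_force: [1.8, -5.7, -2.7]
opening: 0.003
```

Run:
```python
from ov import *
relT(.0,0,.066,15)
w=snap('wrist','w9.png');s=snap('side','s9.png')
```

```text
now st [-0.0405 -0.0007  0.0669] F [ 1.8 -5.7 -2.7] t 12.45 | d [ 0.0389 -0.0006  0.0113] w [0.1 0.  0.2]
```

View pics/w9.png

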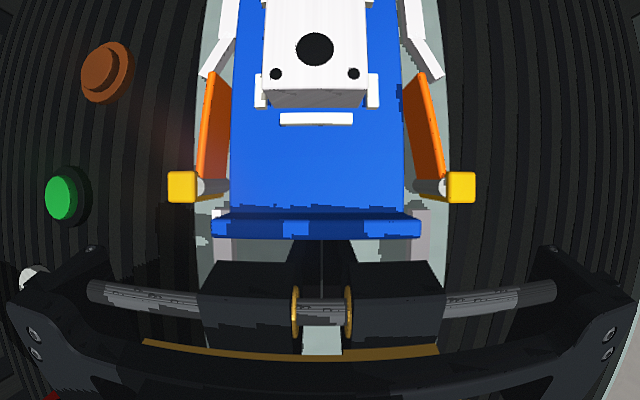

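View pics/s9.png

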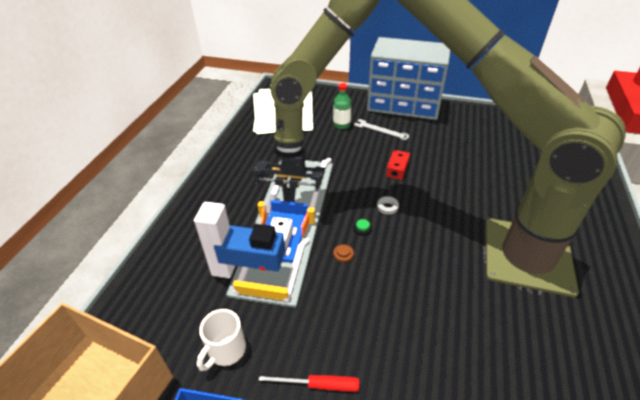

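The flaps are swung open along the carrier at (213,125) and (425,125), and the block is still seated. Continuing.

>>> {"api": "send_rows", "payload": {"moves": [0.008,0,0.002,0,0,0,0.016,0,0.004,0,0,0,0.024,0,0.007,0,0,0,0.032,0,0.009,0,0,0,0.039,0,0.011,0,0,0]}}

```text
clock: 12.97
tool_pos: [0.6368, 0.0427, 0.0674]
eef_rot: [0.668, 0.732, 0.089, -0.096]
contact_force: [0.5, -7.3, 1.2]
opening: 0.005
```

Run:
```python
from ov import *
relT(.035,0,.066,15)
```

```text
now st [ 0.0015 -0.0005  0.0674] F [ 0.5 -7.3  1.2] t 12.97 | d [ 0.032  -0.0004  0.01  ] w [ 0.  -0.   0.3]
```

>>> {"api": "send_rows", "payload": {"moves": [0.007,0,0.002,0,0,0,0.014,0,0.004,0,0,0,0.02,0,0.006,0,0,0,0.026,0,0.008,0,0,0,0.032,0,0.01,0,0,0]}}

```text
clock: 13.38
tool_pos: [0.635, 0.0734, 0.067]
eef_rot: [0.67, 0.732, 0.088, -0.094]
contact_force: [0.8, -10.6, 6.6]
opening: 0.007
```

Run:
```python
from ov import *
relT(.062,0,.066,15)
w=snap('wrist','w10.png');s=snap('side','s10.png')
cv2.imwrite('pics/s10.png',cv2.resize(cv2.cvtColor(s['image'],cv2.COLOR_RGB2BGR)[130:310,180:360],None,fx=3.3,fy=3.3))
```

```text
now st [ 0.0322 -0.0014  0.067 ] F [  0.8 -10.6   6.6] t 13.38 | d [ 0.0286 -0.0014  0.0085] w [0.2 0.2 0.1]
```

View pics/w10.png

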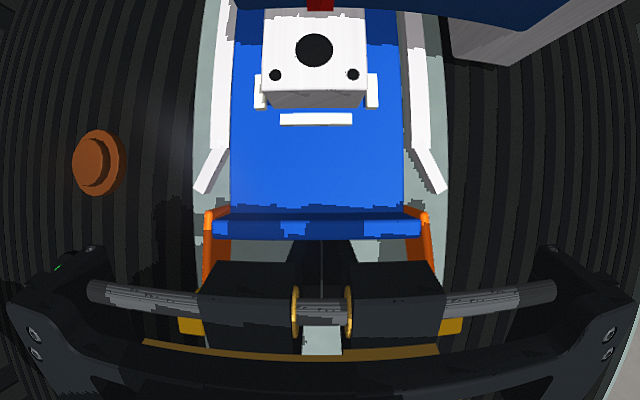

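View pics/s10.png

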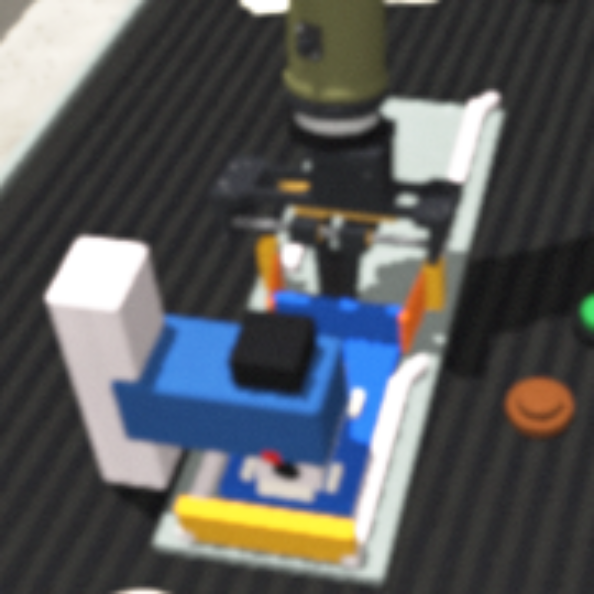

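The block is under the head with the red probe above it, and about 28 mm remain. Slowing down for the end stop.

>>> {"api": "send_rows", "payload": {"moves": [0.006,-0.001,0.002,0,0,0,0.012,-0.001,0.004,0.2,0.2,0,0.018,-0.001,0.006,0.2,0.2,0,0.024,-0.001,0.0075,0.2,0.2,0,0.029,-0.001,0.0085,0.2,0.2,0]}}

```text
clock: 13.9
tool_pos: [0.6316, 0.1017, 0.0666]
eef_rot: [0.669, 0.732, 0.087, -0.095]
contact_force: [0.2, -20.0, 11.3]
opening: 0.004
```

Run:
```python
from ov import *
relT(.066,0,.066,15)
```

```text
now st [ 0.0607 -0.0005  0.0666] F [  0.2 -20.   11.3] t 13.9 | d [ 0.0049 -0.0005  0.002 ] w [0.  0.2 0.2]
```

>>> {"api": "send_rows", "payload": {"moves": [0.001,0,0,0,0,0,0.002,0,0,0,0,0,0.004,0,0,0,0,0,0.005,0,0,0,0,0,0.005,0,0,0,0,0]}}

```text
clock: 14.32
tool_pos: [0.6316, 0.1016, 0.0672]
eef_rot: [0.671, 0.731, 0.085, -0.092]
contact_force: [1.4, -11.8, 0.4]
opening: 0.004
```

Run:
```python
from ov import *
relT(.052,0,.066,15);relT(.05,0,.2,15);
w=snap('wrist','w11.png');t=snap('side')
cv2.imwrite('pics/s11.png',cv2.resize(cv2.cvtColor(t['image'],cv2.COLOR_RGB2BGR)[130:310,180:360],None,fx=3.3,fy=3.3))
```

```text
now st [ 0.0606 -0.0004  0.0672] F [  1.4 -11.8   0.4] t 14.32 | d [-0.0087 -0.0004 -0.001 ] w [-0.   0.6 -0. ]
now st [ 0.0606 -0.0004  0.0672] F [  1.4 -11.8   0.4] t 14.32 | d [ 0.0227 -0.0004 -0.1313] w [-0.   0.6 -0. ]
```

View pics/w11.png

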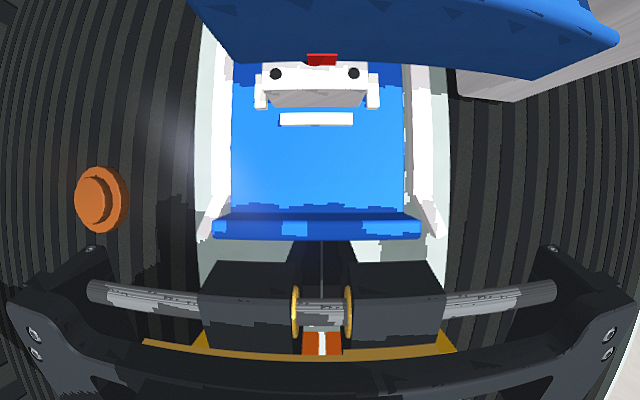

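View pics/s11.png

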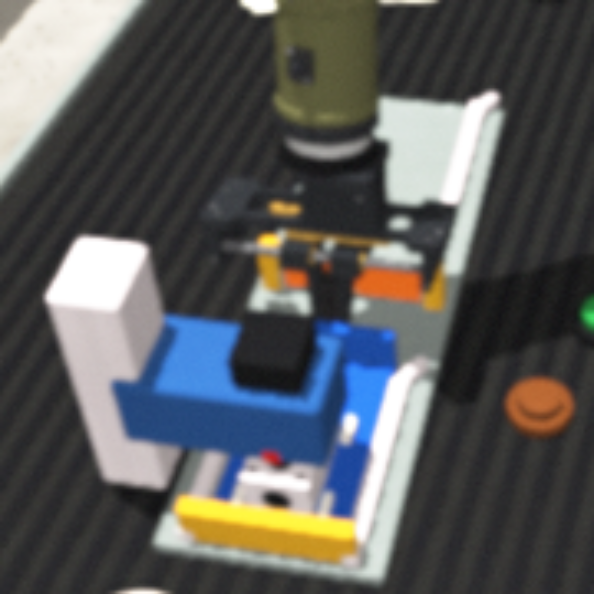

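The position did not change under more push, at station x = 0.0606, so the carrier is against the stop. I'll back off slightly and lift out.

>>> {"api": "send_rows", "payload": {"moves": [-0.005,0,-0.001,0,0,0,-0.009,0,-0.001,0,0,0,-0.006,0,-0.012,0,0,0,0,0,-0.036,0,0,0,0.006,0,-0.062,0,0,0]}}

```text
clock: 14.83
tool_pos: [0.6309, 0.0941, 0.1293]
eef_rot: [0.67, 0.731, 0.084, -0.095]
contact_force: [0.9, 0.3, 0.5]
opening: 0.002
```

Run:
```python
from ov import *
relT(.045,0,.2,8);relT(-.0,.08,.2,0)
```

```text
now st [0.0532 0.0009 0.1293] F [0.9 0.3 0.5] t 14.83 | d [ 0.0099  0.0007 -0.0705] w [-0.2 -6.6  0. ]
now st [0.0532 0.0009 0.1293] F [0.9 0.3 0.5] t 14.83 | d [-0.0337 -0.0794 -0.0815] w [ -0.2 -14.6   0.1]
```

>>> {"api": "send_rows", "payload": {"moves": [0.004,0,-0.03,0,0,0,0.006,-0.005,-0.06,0,-3,0,-0.008,-0.03,-0.075,0,-7,0,-0.02,-0.055,-0.08,0,-11,0,-0.034,-0.079,-0.082,-0.2,-14.6,0]}}

```text
clock: 15.25
tool_pos: [0.5569, 0.0361, 0.2032]
eef_rot: [0.675, 0.738, 0.002, 0.002]
contact_force: [-0.7, 0.5, -1.2]
opening: 0.006
```

Run:
```python
from ov import *
plan((.427,.0134,.14,94.95),(.427,.0134,.06,94.95))
w=snap('wrist','w12.png');t=snap('side'); tp=snap('top','t12.png')
cv2.imwrite('pics/s12.png',cv2.resize(cv2.cvtColor(t['image'],cv2.COLOR_RGB2BGR)[130:310,180:360],None,fx=3.3,fy=3.3))
```

```text
t 15.25 p [0.5569 0.0361 0.2032] psi 95.14 F [-0.7  0.5 -1.2] open 0.006
[-0.0109, -0.1317, 0.0625, 0.3, 0.0, 0.2]
[-0.0109, -0.1321, 0.1425, 0.3, 0.0, 0.2]
```

View pics/w12.png

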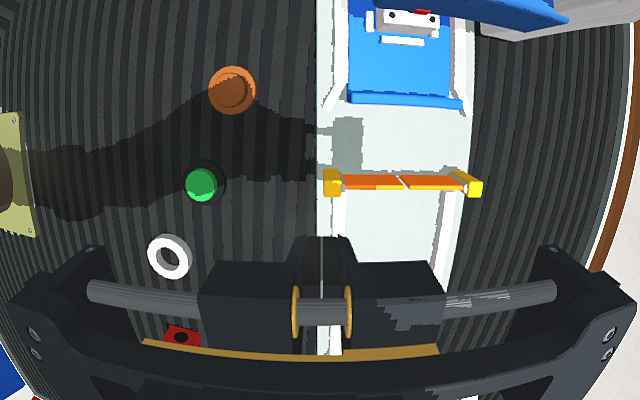

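View pics/s12.png

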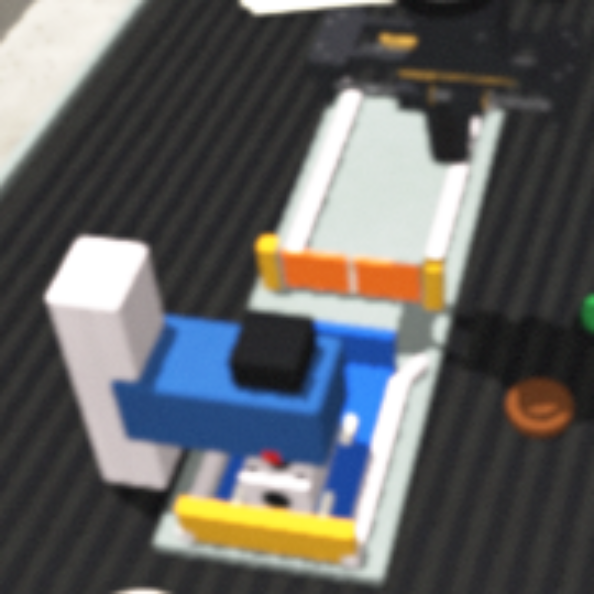

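Both flaps are shut, meeting at (352,275) in the side crop, and the carrier is against the yellow stop. The green button is at wrist pixel (201,185) and the brown look-alike at (232,90). I'll confirm the button position and go there.

Run:
```python
from ov import *
w=snap('wrist'); hsv=cv2.cvtColor(w['image'],cv2.COLOR_RGB2HSV)
g_=((hsv[...,0]>50)&(hsv[...,0]<75)&(hsv[...,1]>120)); g_[:, :150]=0; g_[:,260:]=0;g_[:140]=0;g_[230:]=0
v,u=np.nonzero(g_); print(u.mean(),v.mean(),wunproj(w,u.mean(),v.mean(),.021),w['depth'][185,201])
t=snap('top');C=cloud(t);h=cv2.cvtColor(t['image'],cv2.COLOR_RGB2HSV)
b=(h[...,0]>100)&(h[...,0]<120)&(h[...,1]>150)
q=(C[...,:2]-g);sx=q@xs;sy=q@ys
k=b&(C[...,2]>.05)&(C[...,2]<.066)&(sx>.03)&(sx<.12)&(abs(sy)<.06);print('wall sx',k.sum(),np.percentile(sx[k],[5,50,95]),sy[k].mean())
y=(h[...,0]>20)&(h[...,0]<32)&(h[...,1]>150)&(sx>.2)&(sx<.3)&(abs(sy)<.1);print('stop',np.percentile(sx[y],[5,50,95]),C[...,2][y].max())
```

```text
202.75290023201856 184.42111368909514 [0.42992795 0.01666087 0.021     ] 0.31281936
wall sx 141 [0.07432738 0.07899085 0.08320744] 0.005239924953961326
stop [0.24565767 0.25218003 0.27109394] 0.15949582393997352
```

>>> {"api": "send_rows", "payload": {"moves": [-0.002,-0.028,0.01,0,0,0,-0.004,-0.056,0.02,0,0,0,-0.007,-0.084,0.03,0,0,0,-0.01,-0.112,0.045,0,0,0,-0.011,-0.132,0.06,0.3,0,0.2]}}

```text
clock: 15.92
tool_pos: [0.4263, 0.013, 0.1406]
eef_rot: [0.677, 0.736, -0.0, -0.002]
contact_force: [0.0, -0.0, -1.3]
opening: 0.007
```

Run:
```python
from ov import *
plan((.427,.0134,.06,94.95))
w=snap('wrist','w13.png')
hsv=cv2.cvtColor(w['image'],cv2.COLOR_RGB2HSV)
g_=((hsv[...,0]>50)&(hsv[...,0]<75)&(hsv[...,1]>120)&(hsv[...,2]>60)).astype(np.uint8)
n,l,s_,c=cv2.connectedComponentsWithStats(g_)
for i in range(1,n):
    if s_[i,4]>100: print(c[i],s_[i],wunproj(w,*c[i],.021))
```

```text
t 15.92 p [0.4263 0.013  0.1406] psi 94.81 F [ 0.  -0.  -1.3] open 0.007
[0.0, 0.001, 0.0806, -0.2, -0.2, -0.1]
[323.87483356 192.15312916] [ 302  171   45   44 1502] [0.42760072 0.01646948 0.021     ]
```

View pics/w13.png

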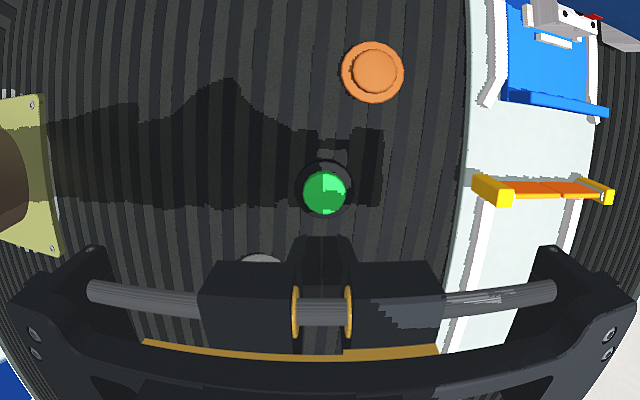

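Carrier home is confirmed: wall centre at station x = 0.079, expected 0.080. The green button at (324,192) is at about (0.4275, 0.015). Descending and pressing.

>>> {"api": "send_rows", "payload": {"moves": [0.002,0.001,0.025,0,0,0,0.002,0.001,0.05,0,0,0,0.002,0.001,0.07,0,0,0,0.002,0.001,0.085,0,0,0,0.002,0.001,0.088,0,0,0]}}

```text
clock: 16.38
tool_pos: [0.4172, 0.013, 0.0641]
eef_rot: [0.675, 0.738, -0.015, -0.01]
contact_force: [-0.2, -1.1, 0.4]
opening: 0.002
```

Run:
```python
from ov import *
plan((.4275,.0152,.041,94.95))
```

```text
t 16.38 p [0.4172 0.013  0.0641] psi 95.08 F [-0.2 -1.1  0.4] open 0.002
[0.0013, 0.0113, 0.0227, -2.1, 0.3, 0.1]
```

>>> {"api": "send_rows", "payload": {"moves": [0.001,0.006,0,-1,0.2,0,0.001,0.011,0,-2.1,0.3,0,0.001,0.011,0.005,-2.1,0.3,0,0.001,0.011,0.01,-2.1,0.3,0,0.001,0.011,0.01,-2.1,0.3,0]}}

```text
clock: 16.8
tool_pos: [0.4297, 0.0157, 0.0526]
eef_rot: [0.675, 0.737, 0.002, 0.0]
contact_force: [0.5, -0.2, -0.2]
opening: 0.007
```

Run:
```python
from ov import *
plan((.4275,.0152,.041,94.95))
w=snap('wrist','w14.png'); w=snap('side'); cv2.imwrite('pics/s14.png',cv2.resize(cv2.cvtColor(w['image'],cv2.COLOR_RGB2BGR)[150:290,290:470],None,fx=3.5,fy=3.5))
```

```text
t 16.8 p [0.4297 0.0157 0.0526] psi 95.02 F [ 0.5 -0.2 -0.2] open 0.007
[-0.0003, -0.0023, 0.0115, 0.2, -0.1, 0.1]
```

View pics/s14.png

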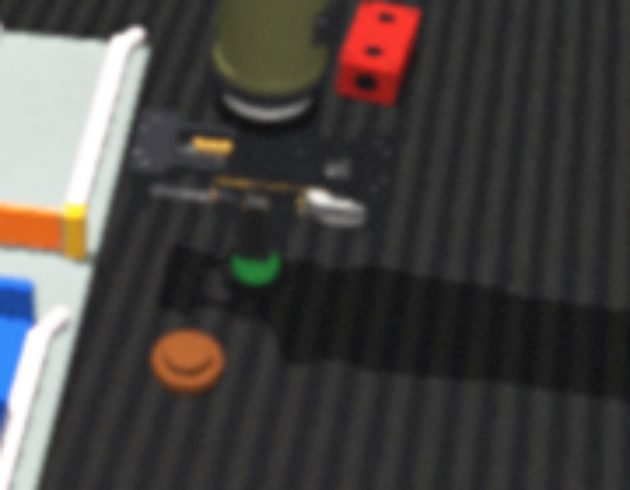

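View pics/w14.png

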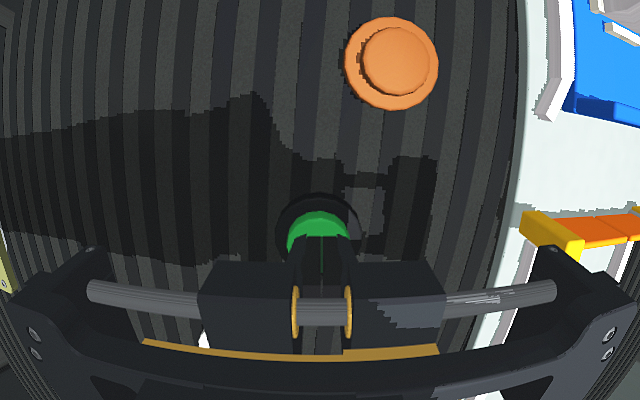

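The closed fingertips are right over the green cap at (318,230). Pressing.

>>> {"api": "send_rows", "payload": {"moves": [0,-0.001,0.003,0,0,0,0,-0.002,0.006,0.2,0,0,0,-0.002,0.009,0.2,0,0,0,-0.002,0.012,0.2,0,0,0,-0.002,0.013,0.2,0,0]}}

```text
clock: 17.32
tool_pos: [0.4279, 0.0157, 0.041]
eef_rot: [0.675, 0.738, 0.001, -0.0]
contact_force: [-0.7, -0.0, 28.2]
opening: 0.0
```

Run:
```python
from ov import *
plan((.4275,.0152,.038,94.95))
```

```text
t 17.32 p [0.4279 0.0157 0.041 ] psi 95.07 F [-0.7 -0.  28.2] open 0.0
[-0.0005, -0.0005, 0.003, 0.1, -0.1, 0.1]
```

That is 28 N with the tip at z = 0.016, so the 6 mm travel is used up and the button has bottomed. Releasing.

>>> {"api": "send_rows", "payload": {"moves": [0,0,0,0,0,0,0,0,-0.01,0,0,0,0,0,-0.03,0,0,0,0,0,-0.06,0,0,0,0,0,-0.09,0,0,0]}}

```text
clock: 17.73
tool_pos: [0.4323, 0.0129, 0.1006]
eef_rot: [0.676, 0.737, 0.001, 0.007]
contact_force: [0.3, 0.0, 0.1]
opening: 0.002
```

>>> {"api": "send_rows", "payload": {"moves": [-0.01,0,-0.02,0,0,0,-0.03,0,-0.04,0,0,0,-0.05,0,-0.06,0,0,0,-0.075,0,-0.07,0,0,0,-0.08,0,-0.07,0,0,0]}}

```text
clock: 18.15
tool_pos: [0.4386, -0.0707, 0.1726]
eef_rot: [0.678, 0.735, 0.0, 0.009]
contact_force: [0.1, -0.4, -0.3]
opening: 0.007
```

Run:
```python
from ov import *
s,p,R=now();print(s['clock'],p,s['contact_force'])
t=snap('top','t15.png');sd=snap('side','s15.png');w=snap('wrist','w15.png');C=cloud(t);h=cv2.cvtColor(t['image'],cv2.COLOR_RGB2HSV)
b=(h[...,0]>100)&(h[...,0]<120)&(h[...,1]>150)
q=(C[...,:2]-g);sx=q@xs;sy=q@ys
k=b&(C[...,2]>.05)&(C[...,2]<.066)&(sx>.03)&(sx<.12)&(abs(sy)<.06);print('wall',k.sum(),np.median(sx[k]) if k.any() else None)
o=(h[...,0]>5)&(h[...,0]<18)&(h[...,1]>180)&(abs(sx)<.07)&(abs(sy)<.08)&(C[...,2]>.02)
print('flaps sx',o.sum(),np.percentile(sx[o],[2,50,98]) if o.any() else None)
```

```text
18.15 [ 0.43855878 -0.07066461  0.17264784] [ 0.10266218 -0.41346659 -0.30274902]
wall 140 0.07883251202336042
flaps sx 20 [-0.00234642  0.00021358  0.00378453]
```

View pics/t15.png

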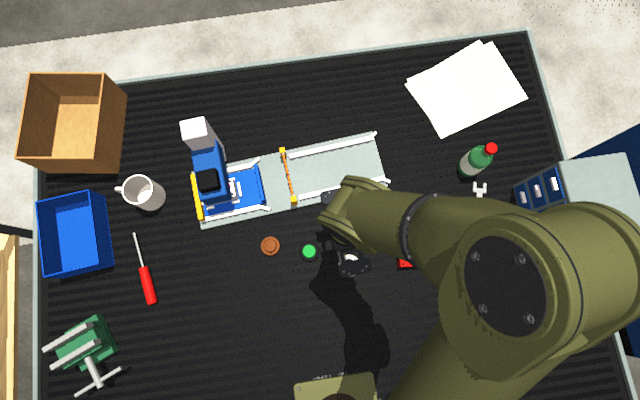

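View pics/s15.png

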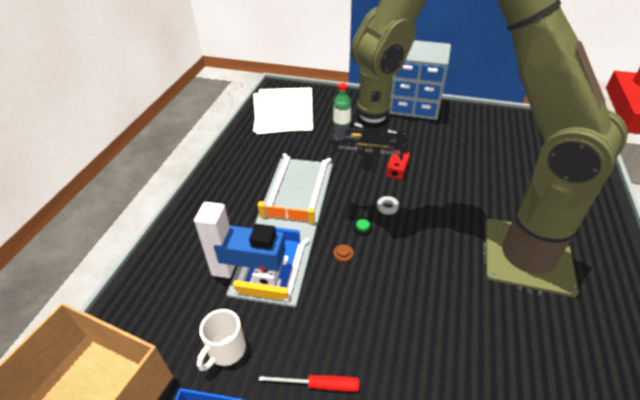

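View pics/w15.png

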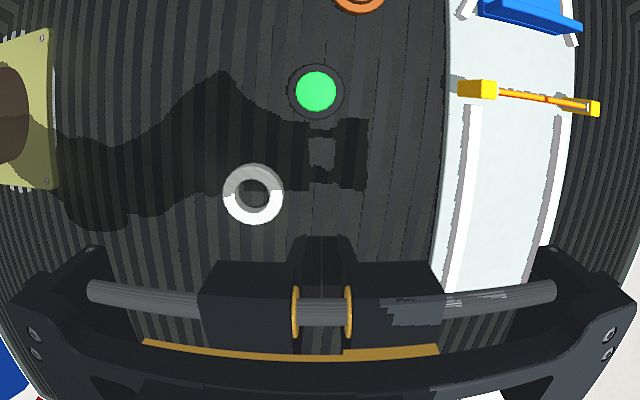

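The pictures show the carrier home under the head with the block in it, the flaps shut, and the button up. The ring, red block, mug, bottle and tools are where they were. I'll let the arm settle and hand in.

>>> {"api": "send_rows", "payload": {"moves": [0,0,0,0,0,0,0,0,0,0,0,0,0,0,0,0,0,0,0,0,0,0,0,0,0,0,0,0,0,0]}}

```text
clock: 18.72
tool_pos: [0.4379, -0.0652, 0.1707]
eef_rot: [0.676, 0.737, 0.001, 0.007]
contact_force: [-0.0, 0.2, -1.0]
opening: 0.007
```

Run:
```python
from h import *
print(r.get_state()['contact_force'],r.get_state()['clock']); print(r.finish_job())
```

```text
[-0.0313345   0.16323601 -1.0152778 ] 18.7167
the job is handed in; nothing more can be done
None
```

I laid the aluminium block flat in the nest and pushed the carrier through the gate and under the head to the end stop. After lifting the hand out I pressed the green button and let go. The job was handed in at 18.7 s; no verdict is reported.

- **Carrier home:** the push wall's middle measured station x = 0.079 m, against 0.080 m expected. It did not move under further push (about 20 N at the stop). The block lay within the ribs and passed under the head; I saw no sign of a strike.
- **Flaps:** both measured within 4 mm of the gate plane, so they are shut.
- **Button:** it bottomed at 28 N with the fingertip at z = 0.016 m, about 6 mm below the cap's measured rest height. In the last picture it looks back up; I did not measure its height.
- **Other things:** by eye in the final pictures, the bearing, oil bottle, mug and screwdriver had not moved. In those pictures the arm partly hid the red block and the wrench, so I checked the red block in the side view and saw only part of the wrench.

No check failed, but the arm's tracking wandered by up to about 10 mm at times, and I corrected for it before each contact.

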